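Square the firing plate in the corner, then load it into the covered dock

ROBOT

A 6-joint arm with a two-finger parallel gripper is mounted at the origin on a cart in front of the work surface, level with it; the furniture and walls round the work are solid. World frame = base frame: x ahead of the robot, y to its left, z up, the work surface at z = 0. Lengths are in mm, angles in rad, forces in N, time in s.
With the tool pointing down it reaches from about 300 to 775 mm from the base axis. Payload 14.6 kg.
Tool frame: the origin (TCP) lies on the centre line of the jaws, within the pads' length; the fingertips stand 19 mm ahead of it and the grasp point (between the pads) is the TCP (bot.tip_reach is the distance from the TCP to the fingertips, in mm); z points along the fingers, y is the line along which they close (so a half turn about z gives the same grasp; the last joint's range is limited). The gripper opens to 85 mm and grips with 20 to 120 N. Pads are 22 mm wide; open, the fingers measure 114 mm over their backs; the gripper's body (76 mm by 85 mm) begins 54 mm behind the grasp point. The pads swing forward as they close: fully open they stand 13 mm farther back than shut.
Start: joints at [-1.305, 0.3, 1.521, -0, 1.321, -0.067], TCP at [179.673, -519.815, 250.281] pointing down, gripper open.
Joint ranges: [-3.03, 3.03], [-0.79, 2.21], [0.23, 2.52], [-1.04, 4.18], [0, 3.07], [-2.55, 2.55]. Speed limits (rad/s): [2.22, 2.22, 2.57, 3.14, 3.14, 3.14].

INTERFACE

Orientations are given as a unit quaternion [w, x, y, z].
In Python, from rig import bot gives the robot as it stands. Calls block until the motion is done:
- bot.move_to(position, orientation): joint-space move of the TCP to a pose.
- bot.servo_line(position, attitude=None, speed=150, until_force=None): straight line of the TCP; attitude=None keeps the orientation; speed is the mean speed in mm/s. With until_force (N) it stops when the force on the tool has changed by that much, and returns True; else False.
- bot.move_joints(angles): joint-space move.
- bot.move_gripper(opening, grip_force=None): finger opening in mm; grip_force is the grip in N (None keeps the last); returns when the fingers have stopped.
- bot.dwell(seconds).
- bot.ik(position, orientation): joint angles nearest the present ones, or None.
- bot.read_state(): the state.
- bot.read_camera(name): name is "scene" or "top" or "wrist"; returns a dict with "image" (384x512x3 uint8, blue, green, red), "depth" (384x512 float32, mm along the optical axis (not along the pixel's ray), 0 where there is no reading), "fovy" (degrees; the focal length in pixels is half the picture's height over the tangent of half this angle, whatever the lens; pixels are square), "cx", "cy" (the principal point, pixels), "eye" and "attitude" of the camera in the world; the wrist camera has in their place "mount" (4x4, takes a point from camera to tool coordinates, whose origin is the TCP and whose axes are the flange's). Camera axes: x right, y down, z forward; pixel columns grow to the right and rows downward; lengths in mm; the calibration is good to about 2 mm. A picture is of the moment at which its call begins: read the wrist's pose just before it.
A pose or a line that the arm cannot do raises bot.MotionError and nothing moves.
- bot.finish_job(): hands the job in; it is judged then, once.
The state is a dict: "clock": time; "joint_positions": joint angles; "qvel": joint speeds; "effort": joint torques, N m; "ee_pos": TCP position; "tool_rot": TCP orientation; "ft_force": force on the tool from outside, world axes, zero at the start; "moment": the same for the moment, N m; "grip_width": finger opening in mm; "grip_force": force on a finger pad.
Only numpy, scipy, OpenCV 4.12 (cv2) and the standard library are available. Lean on these libraries where they do the work, as an engineer would, in place of code of your own. Each camera call takes 0.05 s, during which the arm holds its last target. There are 200 camera calls.

TASK

Slide the white ceramic firing plate over the wooden squaring board, without lifting it, until it lies square and snug against both metal fences of the corner; press gently, the ceramic is brittle. There its two long edges overhang the finger slots: grip it across its width at the slots, lift it off, and slide it front end first under the roof of the grey covered dock until it is fully home against the back stop, then let go. Leave the dental cast, the jar and the waxer where they are.

Things in the scene. Friction and masses are not known exactly. Their poses are not given: they have to be found in the camera images.
- firing_plate: flat white ceramic plate with grey dimples, 150 x 64 x 6 mm (x, y, z), 90 g give or take. Origin at the centre of its underside; x along its length, +x is the front end, z up. Starts lying flat on the squaring board, away from the corner and a little turned. It slides with ordinary friction.
- squaring_board: wooden board fixed to the bench; origin on the bench (z = 0), x away from the robot, y left; covers x -125..112, y -85..57, top at z 24 mm. Aluminium fences 12 mm high on the top: end fence, inner face x = 100 (y -60..57); side fence, inner face y = 45 (x 28..112). Finger slots cut right through: x -47..3, one at y -55..-10, one at y 36 out to the open left edge.
- corner_home (a point): where the plate's origin lies when it is snug in the corner, its x along the board's x: board x 25, y 13, z 24 mm; 9 mm of both long edges then overhang the slots
- slot_grip (a point): on the board's top, midway between the slots and below the middle of the snug plate's width: board x -22, y 13, z 24 mm, 47 mm behind the plate's centre. Grip across the 64 mm along board y; fingertips may reach 18 mm below this point
- covered_dock: low grey dock with aluminium roof, fixed to the bench; 97 x 104 x 50 mm, mouth towards -x. Origin on the bench (z = 0); x points into the dock, y left. Floor at z 30; mouth at x -45, back stop face at x 40; channel 69 wide about y = 0, 12 mm high under the roof. Slanting cheeks and a ramped lip below, from x -57 on, widen the mouth to 80 mm and 8 mm downwards.
- dock_home (a point): where the plate's origin lies when fully home in the dock, its x along the dock's x: dock x -35, y 0, z 30 mm. Its rear 65 mm then stick out of the mouth, clear of the bench, and it stays by itself
- dental_cast: bystander: stone-coloured dental cast, 58 x 65 x 33 mm, origin under its centre
- small_jar: bystander: white-capped jar, 55 mm diameter, 52 mm high, origin under its centre
- waxer: bystander: electric waxer with brown handle, 17 x 115 x 17 mm, lying, origin under its centre
Mind the look-alikes: they are no part of the job. Of the things shaped like the firing_plate, the white one is meant.

How it is judged:
By the outcome, as a careful person would: the job done as asked, in the order asked, and still so for the second after the job is handed in, with the robot touching nothing.
It also fails if it takes over 70 s, if anything falls off the work surface, if the arm or the gripper's body presses on something with over 40 N, if the wrist force passes 120 N, or if a joint passes its speed limit or range.

## Working session

There is one attempt and no reset: what is moved stays moved. The work goes in short steps, each a Python script; the robot and the scene stay as the last script left them, time stands still between calls to the robot, and variables do not carry over. Pictures are saved under pics/ and viewed, at most 10 in all, crops included, and the job is handed in when it is done.

```bash
mkdir -p pics; cat > h.py <<'E'
import numpy as np, cv2
from rig import bot
from scipy.spatial.transform import Rotation as R
def rot(q): return R.from_quat([q[1],q[2],q[3],q[0]])
def cam(name):
    s=bot.read_state(); c=bot.read_camera(name)
    if 'mount' in c:
        T=np.eye(4); T[:3,:3]=rot(s['tool_rot']).as_matrix(); T[:3,3]=s['ee_pos']
        M=T@np.array(c['mount'])
    else:
        M=np.eye(4)
        a=np.array(c['attitude'])
        M[:3,:3]=rot(a).as_matrix() if a.size==4 else a
        M[:3,3]=c['eye']
    c['M']=M; c['f']=c['image'].shape[0]/2/np.tan(np.radians(c['fovy'])/2)
    return c
def ray(c,uv,z):
    uv=np.atleast_2d(uv).astype(float)
    d=np.c_[(uv[:,0]-c['cx'])/c['f'],(uv[:,1]-c['cy'])/c['f'],np.ones(len(uv))]@c['M'][:3,:3].T
    e=c['M'][:3,3]; return e+d*((z-e[2])/d[:,2])[:,None]
def depthpts(c):
    v,u=np.mgrid[:384,:512]; d=c['depth']
    p=np.stack([(u-c['cx'])/c['f']*d,(v-c['cy'])/c['f']*d,d],-1)
    return p@c['M'][:3,:3].T+c['M'][:3,3]
def down(yaw):  # tool y axis along world heading yaw+90deg, z down
    m=np.array([[np.cos(yaw),np.sin(yaw),0],[np.sin(yaw),-np.cos(yaw),0],[0,0,-1]])
    q=R.from_matrix(m).as_quat(); return [q[3],q[0],q[1],q[2]]
E
python3 - <<'E'
from h import *
for n in('top','scene'):
    c=cam(n); cv2.imwrite(f'pics/{n}0.png',c['image']); np.savez(f'{n}0.npz',**c); print(n,c['M'].round(3),c['fovy'],c['cx'],c['cy'],(c['depth']>0).mean())
print(bot.read_state())
E
```

```text
top [[-1.830000e-01 -9.430000e-01  2.800000e-01  1.988310e+02]
 [-9.830000e-01  1.730000e-01 -6.000000e-02 -2.396050e+02]
 [ 8.000000e-03 -2.860000e-01 -9.580000e-01  1.398875e+03]
 [ 0.000000e+00  0.000000e+00  0.000000e+00  1.000000e+00]] 45.844645511432745 261.34078753663124 184.29271134614822 0.9962056477864584
scene [[-9.680000e-01  2.060000e-01 -1.460000e-01  7.504170e+02]
 [ 2.520000e-01  7.790000e-01 -5.740000e-01  4.204550e+02]
 [-5.000000e-03 -5.930000e-01 -8.050000e-01  1.100599e+03]
 [ 0.000000e+00  0.000000e+00  0.000000e+00  1.000000e+00]] 50.74712669052367 256.7298089816155 185.6941680234789 0.9960072835286459
{'clock': 0.1, 'joint_positions': array([-1.30456923e+00,  3.00430997e-01,  1.52155850e+00, -3.48904860e-06,
        1.32069435e+00, -6.65619762e-02]), 'qvel': array([ 0.00027255, -0.00016622, -0.00083754,  0.00237705,  0.00082735,
        0.00093745]), 'effort': array([ 2.70364377e-03, -5.44375312e+01, -3.62367904e+01, -2.25088445e-05,
        3.11445438e-03,  2.52466958e-05]), 'ee_pos': array([ 179.63700187, -519.62253601,  249.75285105]), 'tool_rot': array([-5.42714387e-04,  9.86188122e-01,  1.65628168e-01, -5.60597523e-05]), 'ft_force': array([ 0.08860267, -0.38974206,  0.13393223]), 'moment': array([-0.01518505,  0.05976026, -0.0063236 ]), 'grip_force': 0.0, 'grip_width': 85.59276443290938}
```

View pics/top0.png

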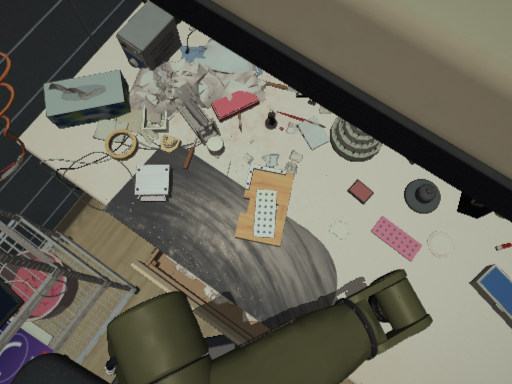

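View pics/scene0.png

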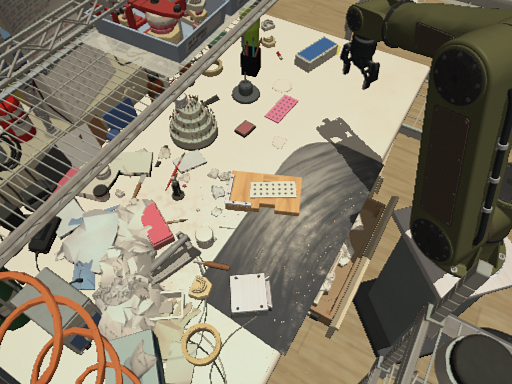

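The top view shows the board near (268,207) with the white plate on it at (264,213). The dock is at (153,182) with its lip at (152,197), facing the robot. The cast is at (170,143), the jar at (215,145) and the waxer at (188,157). Next I'll get rough positions and then look with the wrist camera.

```bash
cat > a.py <<'E'
from h import *
c=np.load('top0.npz'); c={k:c[k] for k in c}
print(ray(c,[[264,213],[268,207]],28).round(), ray(c,[[153,182],[152,197],[137,165],[170,166],[170,194],[136,194]],50).round())
print(ray(c,[[188,157]],8).round(),ray(c,[[215,145]],50).round(),ray(c,[[170,143]],20).round())
q=down(np.radians(0))
for p in([480,-270,330],[400,-20,330],):
    for y in (0,-0.3,0.3,np.pi): print(p,y,bot.ik(p,down(y)))
E
python3 a.py; python3 - <<'E'
from h import *
c=bot.read_camera('wrist'); print(np.array(c['mount']).round(3),c['fovy'])
E
```

```text
[[ 507. -316.   28.]
 [ 523. -332.   28.]] [[661.   5.  50.]
 [613.  14.  50.]
 [725.  48.  50.]
 [703. -53.  50.]
 [613. -42.  50.]
 [632.  61.  50.]]
[[ 739. -109.    8.]] [[ 748. -203.   50.]] [[793. -59.  20.]]
[480, -270, 330] 0 [-5.78896112e-01  2.54055525e-01  1.39550478e+00 -4.44089210e-16
  1.49203234e+00  9.91900215e-01]
[480, -270, 330] -0.3 [-5.78896112e-01  2.54055525e-01  1.39550478e+00 -4.44089210e-16
  1.49203234e+00  1.29190021e+00]
[480, -270, 330] 0.3 [-5.78896112e-01  2.54055525e-01  1.39550478e+00 -4.44089210e-16
  1.49203234e+00  6.91900215e-01]
[480, -270, 330] 3.141592653589793 [-5.78896112e-01  2.54055525e-01  1.39550478e+00 -4.44089210e-16
  1.49203234e+00 -2.14969244e+00]
[400, -20, 330] 0 [-1.41471915e-01 -9.90200383e-02  1.77469410e+00 -4.44089210e-16
  1.46591859e+00  1.42932441e+00]
[400, -20, 330] -0.3 [-1.41471915e-01 -9.90200383e-02  1.77469410e+00 -4.44089210e-16
  1.46591859e+00  1.72932441e+00]
[400, -20, 330] 0.3 [-1.41471915e-01 -9.90200383e-02  1.77469410e+00 -4.44089210e-16
  1.46591859e+00  1.12932441e+00]
[400, -20, 330] 3.141592653589793 [-1.41471915e-01 -9.90200383e-02  1.77469410e+00 -4.44089210e-16
  1.46591859e+00 -1.71226824e+00]
[[ 1.00000e-03 -9.48000e-01 -3.19000e-01  8.22610e+01]
 [ 1.00000e+00  1.00000e-03  0.00000e+00  6.16000e-01]
 [-0.00000e+00 -3.19000e-01  9.48000e-01 -1.23985e+02]
 [ 0.00000e+00  0.00000e+00  0.00000e+00  1.00000e+00]] 64.60352182962512
```

```bash
python3 - <<'E'
from h import *
print(bot.tip_reach)
for n,p,y in(('b',[580,-320,280],-0.1),('d',[560,20,280],np.pi-0.2)):
    bot.move_to(p,down(y)); bot.dwell(.3); c=cam('wrist')
    cv2.imwrite(f'pics/w{n}.png',c['image']); np.savez(f'w{n}.npz',**c); s=bot.read_state(); print(s['clock'],s['ee_pos'],s['ft_force'])
E
python3 -c "
import cv2,numpy as np
a=cv2.imread('pics/wb.png');b=cv2.imread('pics/wd.png');cv2.imwrite('pics/w2.png',cv2.resize(np.vstack([a,b]),(400,600)))"
```

```text
19.0
2.1417 [ 579.7895791  -320.29801592  280.04743849] [ 0.34376913 -0.22261811 -0.36900972]
4.6417 [560.02051455  19.92033462 279.97056765] [-0.04318099  0.71302217 -1.15629537]
```

View pics/wb.png

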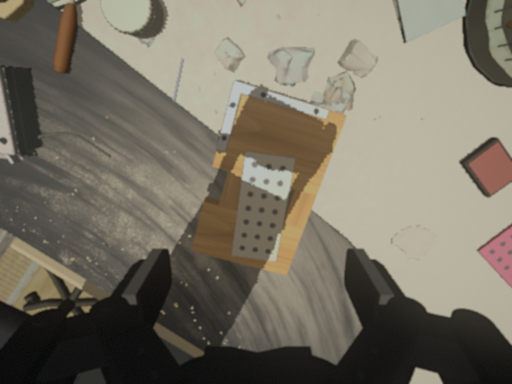

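View pics/wd.png

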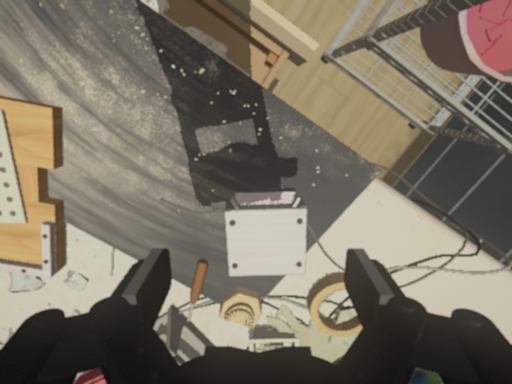

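The board view shows the end fence at the top, with the corner at (235,85), the plate at (262,207) and the slots either side of it. The dock view shows the roof at (266,240) with the mouth facing up at (265,197). I'll fit rectangles to the depth data.

```bash
cat >> h.py <<'E'
def rect(P,m):
    n,l,st,_=cv2.connectedComponentsWithStats(m.astype(np.uint8),connectivity=4)
    k=1+np.argmax(st[1:,4]); q=P[l==k][:,:2].astype(np.float32)
    (c,wh,a)=cv2.minAreaRect(q); w,h=wh
    if w<h: w,h,a=h,w,a+90
    a=(a+90)%180-90
    return np.array(c).round(1),round(w,1),round(h,1),round(a,2),len(q)
def near(P,x,y,r): return np.hypot(P[...,0]-x,P[...,1]-y)<r
E
python3 - <<'E'
from h import *
def ld(n): c=np.load(n); return {k:c[k] for k in c}
for n in('wb.npz','top0.npz'):
    c=ld(n); P=depthpts(c); z=P[...,2]; nr=near(P,523,-325,170)
    print(n,'hist',np.histogram(z[nr],bins=np.arange(-6,50,3)))
    print('board',rect(P,nr&(z>15)&(z<45)))
    print('plate',rect(P,nr&(z>27.5)&(z<33)&near(P,507,-316,100)))
    print('fence',rect(P,nr&(z>33)&(z<40)))
for n in('wd.npz','top0.npz'):
    c=ld(n); P=depthpts(c); z=P[...,2]; nr=near(P,661,5,100)
    print(n,'hist',np.histogram(z[nr],bins=np.arange(-6,60,3))[0])
    print('roof',rect(P,nr&(z>45)&(z<56)), 'all',rect(P,nr&(z>20)&(z<56)))
c=ld('wb.npz')
print('rays: fence corner etc',ray(c,[[235,83]],36))
# plate by colour (white) corners
E
```

```text
wb.npz hist (array([ 4902,  5668,  3801, 10869,   413,   451,   241,    67,    26,
        3341,  8005,  1420,  3641,   564,  1130,     0,     0,     0]), array([-6, -3,  0,  3,  6,  9, 12, 15, 18, 21, 24, 27, 30, 33, 36, 39, 42,
       45, 48]))
board (array([ 535.7, -323.8]), 237.9, 142.4, -22.16, 18154)
plate (array([ 508.3, -319.2]), 149.8, 64.1, -14.12, 5042)
fence (array([ 612.1, -341.1]), 116.9, 83.5, 67.89, 1691)
top0.npz hist (array([ 764, 1045, 1414, 1243,  482,  109,   44,   64,  309,  774,  867,
        596,  388,  208,   74,   17,    2,    0]), array([-6, -3,  0,  3,  6,  9, 12, 15, 18, 21, 24, 27, 30, 33, 36, 39, 42,
       45, 48]))
board (array([ 535.1, -324. ]), 238.6, 142.0, -22.29, 3289)
plate (array([ 523. , -325.7]), 119.0, 68.6, -10.56, 360)
fence (array([ 641.6, -298.7]), 55.4, 24.0, -38.57, 67)
wd.npz hist [  95  101 1896 5228   60    4    5    3    9  182  265  307  160   31
   21   41   92   94 4271  959    0]
roof (array([671.3,   8.3]), 104.2, 98.4, 80.1, 5314) all (array([665.4,   9.4]), 110.5, 104.2, -9.9, 6429)
top0.npz hist [ 59 266 548 526 222  30   9  11  19  44  43  44  26  16  11  10  59 232
 393 269  62]
roof (array([670. ,   7.1]), 104.1, 97.2, 80.54, 943) all (array([663.9,   8.8]), 109.5, 106.0, -9.64, 1206)
rays: fence corner etc [[ 668.86662069 -304.19021827   36.        ]]
```

```bash
cat >> h.py <<'E'
BO=np.array([547.3,-313.4]); BY=np.radians(-22.14)
DO=np.array([671.3,8.3])-3.5*np.array([np.cos(np.radians(-9.9)),np.sin(np.radians(-9.9))]); DY=np.radians(-9.9)
def fr(O,a,x,y,z): c,s=np.cos(a),np.sin(a); return np.array([O[0]+c*x-s*y,O[1]+s*x+c*y,z])
def B(x,y,z): return fr(BO,BY,x,y,z)
def D(x,y,z): return fr(DO,DY,x,y,z)
def inB(p): d=np.array(p[:2])-BO; c,s=np.cos(BY),np.sin(BY); return np.array([c*d[0]+s*d[1],-s*d[0]+c*d[1]]).round(1)
def st(t=''): s=bot.read_state(); print(t,round(s['clock'],1),'B',inB(s['ee_pos']),'z',s['ee_pos'][2].round(1),'F',s['ft_force'].round(1),'g',round(s['grip_width'],1),round(s['grip_force'],1))
def look(tag):
    c=cam('wrist'); cv2.imwrite(f'pics/{tag}.png',c['image']); P=depthpts(c); z=P[...,2]; nr=near(P,*BO,170)
    r=rect(P,nr&(z>27.5)&(z<33)&near(P,*B(0,-5,0)[:2],125)); b=rect(P,nr&(z>15)&(z<45)); f=rect(P,nr&(z>33.5)&(z<40))
    print('plate B',inB(r[0]),r[1:],'yaw rel',round(r[3]-np.degrees(BY),2),'board',b,'fence',f)
E
python3 - <<'E'
from h import *
qx=down(BY); qy=down(BY+np.pi/2)
bot.move_to(B(62,-68,120),qy); bot.move_gripper(34,20); bot.servo_line(B(62,-68,52),speed=120); st()
bot.servo_line(B(62,-68,48),speed=30); bot.dwell(.2)
print(bot.servo_line(B(62,-68,35),speed=12,until_force=3)); st('touch')
zt=bot.read_state()['ee_pos'][2]; open('zt','w').write(str(zt))
bot.servo_line(B(62,-68,100),speed=120); st()
if 30<zt<55:
    bot.move_to(B(-140,-22,100),qx); bot.servo_line(B(-140,-22,zt+2),speed=100); bot.dwell(.3); st()
    print(bot.servo_line(B(-50,-22,zt+2),speed=25,until_force=4)); st('push')
E
```

```text
7.6 B [ 62.4 -68.1] z 52.8 F [-0.3  0.2  0. ] g 34.1 0.0
True
touch 8.7 B [ 62. -68.] z 42.3 F [-1.3 -0.1  5.1] g 34.0 2.9
 9.3 B [ 61.7 -67.9] z 99.3 F [ 0.1 -0.5  0.2] g 34.3 0.0
 11.7 B [-139.8  -22.1] z 44.7 F [-0.7 -0.6  0.4] g 34.1 0.0
True
push 14.4 B [-61.3 -21.9] z 43.8 F [-1.  -0.4  0.9] g 34.3 0.3
```

```bash
python3 - <<'E'
from h import *
qx=down(BY); qy=down(BY+np.pi/2); zt=float(open('zt').read())
bot.servo_line(B(-75,-22,zt+2),speed=80); bot.servo_line(B(-75,-22,110),speed=150)
bot.move_to(B(62,-78,110),qy); bot.servo_line(B(62,-78,zt+2),speed=100); bot.dwell(.3); st()
print(bot.servo_line(B(62,-22,zt+2),speed=25,until_force=4)); st('pushy')
bot.servo_line(B(62,-50,zt+2),speed=80); bot.servo_line(B(62,-50,110),speed=150)
bot.move_to(B(35,-10,280),qx); bot.dwell(.3); st(); look('y1')
E
```

```text
17.9 B [ 62.1 -78. ] z 44.4 F [-1.1 -0.8  0.2] g 34.1 0.0
True
pushy 19.4 B [ 61.5 -34.5] z 43.9 F [-1.7 -2.   1.8] g 33.9 1.2
 22.1 B [ 35. -10.] z 279.8 F [-0.3  0.7 -0.5] g 34.2 0.0
plate B [20.9  6.4] (149.8, 65.2, -16.3, 5803) yaw rel 5.84 board (array([ 535.7, -323.6]), 238.1, 142.4, -22.16, 16880) fence (array([ 612. , -341.3]), 117.1, 81.6, 67.91, 1598)
```

View pics/y1.png

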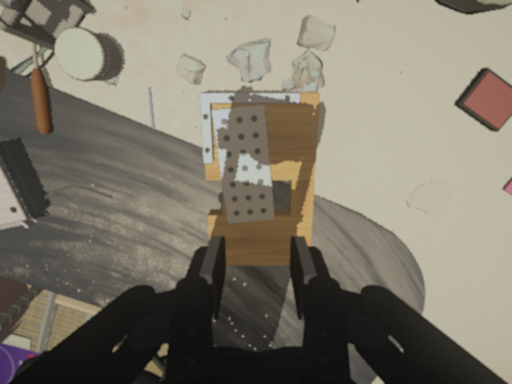

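The plate touches the side fence with its front-left corner but is still turned about 6°. I'll push farther back, then push the rear again.

```bash
cat > push.py <<'E'
from h import *
qx=down(BY); qy=down(BY+np.pi/2); zt=float(open('zt').read())
def py(x,y0,f,lim=-22):
    bot.move_to(B(x,y0,90),qy); bot.servo_line(B(x,y0,zt+2),speed=100); bot.dwell(.25)
    print(bot.servo_line(B(x,lim,zt+2),speed=25,until_force=f)); st('pushy')
    bot.servo_line(B(x,y0,zt+2),speed=80); bot.servo_line(B(x,y0,90),speed=150)
def px(x0,y,f):
    bot.move_to(B(x0,y,90),qx); bot.servo_line(B(x0,y,zt+2),speed=100); bot.dwell(.25)
    print(bot.servo_line(B(-52,y,zt+2),speed=25,until_force=f)); st('pushx')
    bot.servo_line(B(x0,y,zt+2),speed=80); bot.servo_line(B(x0,y,90),speed=150)
def chk(t):
    bot.move_to(B(35,-10,280),qx); bot.dwell(.25); look(t); st()
E
python3 - <<'E'
from push import *
py(22,-55,6); px(-80,8,5); chk('y2')
E
```

```text
True
pushy 25.5 B [ 21.8 -29. ] z 44.1 F [-1.  -2.9  1.5] g 34.0 1.8
True
pushx 29.5 B [-61.2   8. ] z 43.7 F [-1.2  0.2  1.6] g 33.8 0.7
plate B [24.8 13.2] (149.1, 64.2, -21.99, 5905) yaw rel 0.15 board (array([ 536.3, -323.9]), 236.1, 142.1, -22.15, 16809) fence (array([ 612. , -341.1]), 116.9, 82.7, 67.9, 1709)
 31.5 B [ 34.8 -10. ] z 279.4 F [ 0.   0.5 -0.2] g 33.9 0.0
```

The plate is snug at (24.8, 13.2) and 0.15° off square. Next I'll grip and lift.

```bash
python3 - <<'E'
from push import *
bot.move_to(B(-22,13,110),qx); bot.move_gripper(85,40)
bot.servo_line(B(-22,13,26),speed=80,until_force=8); st('down')
bot.move_gripper(50,40); bot.dwell(.2); st('grip')
bot.servo_line(B(-22,13,60),speed=50); bot.servo_line(B(-22,13,130),speed=120); bot.dwell(.2); st('lift')
c=cam('wrist'); cv2.imwrite('pics/lift.png',c['image']); P=depthpts(c); z=P[...,2]
m=near(P,*B(25,13,0)[:2],95)&(z>105)&(z<150); print(rect(P,m)); print('inB',inB(rect(P,m)[0]))
q=P[m]; A=np.c_[q[:,:2]-B(25,13,0)[:2],np.ones(len(q))]; print(np.linalg.lstsq(A,q[:,2],rcond=None)[0])
E
```

```text
down 34.0 B [-21.7  13. ] z 26.6 F [ 0.2 -0.3  0.2] g 84.8 0.0
grip 34.5 B [-21.8  13. ] z 26.8 F [-2.3  0.4  6.4] g 62.8 43.5
lift 36.3 B [-22.3  13.1] z 129.1 F [-0.4  0.7 -0.8] g 62.8 43.8
(array([ 570.1, -308.9]), 140.1, 90.4, -21.83, 52717)
inB [19.4 12.8]
[-1.45489764e-02  5.48553389e-03  1.32751277e+02]
```

View pics/lift.png

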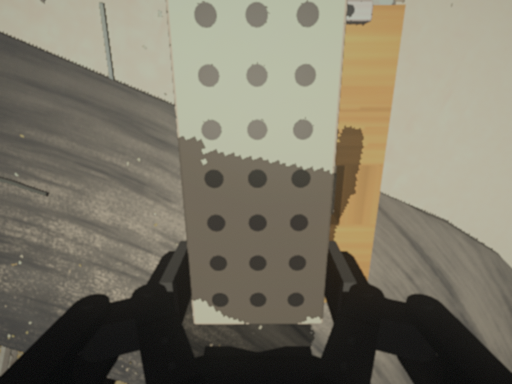

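The plate is held straight, with the front drooping about 1°. Next I'll insert it.

```bash
python3 - <<'E'
from push import *
qd=down(DY)
def inD(p): d=np.array(p[:2])-DO; c,s=np.cos(DY),np.sin(DY); return np.array([c*d[0]+s*d[1],-s*d[0]+c*d[1]]).round(1)
bot.move_to(D(-205,0,130),qd); bot.servo_line(D(-205,0,36),speed=100); bot.dwell(.3); st()
s=bot.read_state(); print(inD(s['ee_pos']))
h=bot.servo_line(D(-76,0,36),speed=30,until_force=5); s=bot.read_state(); print(h,inD(s['ee_pos'])); st()
c=cam('wrist'); cv2.imwrite('pics/ins.png',c['image'])
E
```

```text
39.0 B [-210.   300.6] z 36.3 F [ 0.4  0.6 -0.1] g 62.7 43.8
[-204.9    0. ]
True [-81.5   0. ]
 42.7 B [-89.5 326.7] z 35.3 F [-0.8 -0.  -0.9] g 62.7 43.9
```

View pics/ins.png

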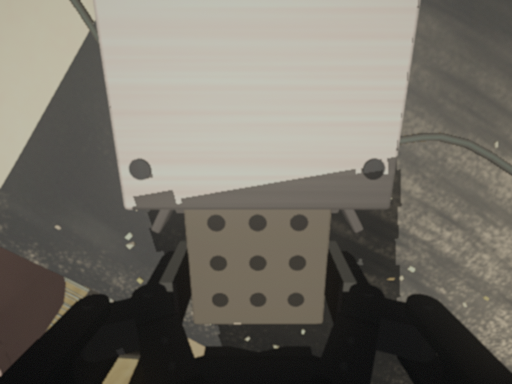

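The plate is centred in the mouth and stopped at the back stop (TCP x -81.5, -82 expected). I'll lower it, release and check.

```bash
python3 - <<'E'
from push import *
qd=down(DY)
print(bot.servo_line(D(-81.7,0,31.5),speed=10,until_force=2.5)); st()
bot.move_gripper(85); bot.dwell(.3); st()
z=bot.read_state()['ee_pos'][2]
bot.servo_line(D(-81.7,0,z+80),speed=80); bot.servo_line(D(-60,0,270),speed=150); bot.dwell(.3); st()
c=cam('wrist'); cv2.imwrite('pics/fin.png',c['image']); P=depthpts(c); z=P[...,2]
m=near(P,*D(-77,0,0)[:2],60)&(z>25)&(z<43)
# keep only plate-bright pixels outside the dock
d=P[...,:2]-DO; a,s=np.cos(DY),np.sin(DY); dx=a*d[...,0]+s*d[...,1]; dy=-s*d[...,0]+a*d[...,1]
m&=(dx<-58)&(abs(dy)<45); print('rear x',np.percentile(dx[m],[.5,2]),'y',np.percentile(dy[m],[1,99]),'z',np.median(P[...,2][m]), [round(float(np.median(P[...,2][m&(abs(dx-k)<4)])),1) for k in(-105,-85,-65)])
E
```

```text
True
 43.1 B [-89.6 326.7] z 32.3 F [0.2 0.1 3.7] g 62.7 44.4
 43.8 B [-89.9 326.5] z 31.9 F [ 1.2 -0.1 -0.5] g 85.1 0.0
 46.4 B [-68.5 331.2] z 269.7 F [-0.3  0.6 -0.6] g 85.0 0.0
rear x [-108.97679299 -108.5671995 ] y [-31.90599719  30.56349458] z 36.411207332805475 [36.3, 36.5, 36.4]
```

View pics/fin.png

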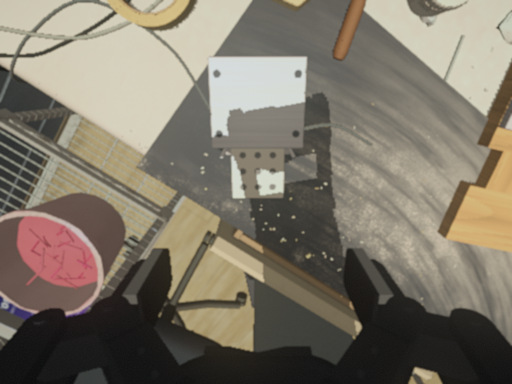

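The plate lies flat in the dock, with its rear at x ≈ -109 (-110 nominal). I'll give it one gentle confirming nudge and hand in.

```bash
python3 - <<'E'
from push import *
qd=down(DY)
bot.move_to(D(-140,0,110),qd); bot.move_gripper(34,20); bot.servo_line(D(-140,0,51.5),speed=100); bot.dwell(.25)
print(bot.servo_line(D(-117,0,51.5),speed=25,until_force=4))
p=bot.read_state()['ee_pos'][:2]-DO; print('dock x',np.cos(DY)*p[0]+np.sin(DY)*p[1]); st()
bot.servo_line(D(-145,0,51.5),speed=80); bot.servo_line(D(-145,0,150),speed=120); bot.dwell(.3); st()
print(bot.finish_job())
E
```

```text
True
dock x -120.33933563503236
 49.5 B [-127.4  318.5] z 51.0 F [-1.4  1.4  3.1] g 33.9 1.7
 51.2 B [-151.6  313.2] z 149.6 F [-0.   0.  -0.2] g 34.2 0.0
the job is handed in; nothing more can be done
None
```

The job is handed in at about 51 s: the white plate was squared into the corner, lifted at the slots and slid fully home in the dock. A final gentle nudge confirmed it was against the back stop, and the gripper was then backed clear.

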